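Find the cover plate that does not rock under the straightedge

ROBOT

A 6-joint arm with a two-finger parallel gripper is mounted at the origin on a cart in front of the work surface, level with it; the furniture and walls round the work are solid. World frame = base frame: x ahead of the robot, y to its left, z up, the work surface at z = 0. Lengths are in m, angles in rad, forces in N, time in s.
With the tool pointing down it reaches from about 0.375 to 0.975 m from the base axis. Payload 3.8 kg.
Tool frame: the origin (TCP) lies midway between the tips of the shut fingers; the grasp point (between the pads) lies 19 mm behind it; z points along the fingers, y is the direction in which the jaws open and shut (so a half turn about z gives the same grasp; the last joint's range is limited). The gripper opens to 88 mm and grips with 3 to 60 N. Pads are 18 mm wide; open, the fingers measure 123 mm over their backs; the gripper's body (75 mm by 187 mm) begins 45 mm behind the grasp point.
Start: joints at [-1.299, 0.264, 1.604, -0, 1.274, -0.037], TCP at [0.205, -0.643, 0.239] pointing down, gripper open.
Joint ranges: [-2.63, 2.63], [-0.94, 2.18], [0.31, 2.57], [-1.31, 4.45], [0, 2.66], [-2.55, 2.55]. Speed limits (rad/s): [2.57, 2.57, 3.14, 3.14, 3.14, 3.14].

INTERFACE

Orientations are given as a rotation vector (axis times angle).
In Python, from rig import manip, grab_frame, camera_params, ticket, nets gives the robot as it stands.
- The arm moves only by the shell command python3 -m jog 'ROWS'. ROWS is JSON, a list of rows, each a list of 7 numbers: the turn, a rotation vector about the tool's x, y, z in rad, then the shift along the tool's x, y, z in mm, then the closure, from 0 (fully open) to 1 (shut). In form: [[ax, ay, az, tx, ty, tz, grip], ...]. A call has 1 to 10 rows; each row shifts and turns the commanded pose from where the row before left it, along the tool's axes as they then stand; what a row does not reach is not made up. A row lasts 1/12 s, in which the tool goes at most 41.7 mm and 7.16 degrees, less where a joint would pass 70% of its speed; a pose out of reach is approached as far as the arm can. A call is refused whole if a number of a shift passes 41.7 or a number of a turn 0.125, either way. A call with a gripper value outside its range is refused whole. The fingers move at their own pace and stop on an object; the grip force is fixed at half the most. Time passes only in rows, so rows that do not move let the fingers close. It gives the time, the measured TCP pose, the force and the opening at its end, in the units of the state.
- manip.get_state(): the state, without advancing time (a new reading comes with each control period).
- grab_frame(name): name is "scene" or "side" or "wrist"; returns the picture (420x560x3 uint8, red, green, blue); there is no depth.
- camera_params(name): a dict with "fx", "fy", "cx", "cy" (pixels), "view" (4x4, takes a point from world to camera coordinates); the wrist camera has in their place "T_tool_cam" (4x4, takes a point from camera to tool coordinates, whose origin is the TCP and whose axes are the flange's). Camera axes: x right, y up, looking along -z (the intrinsics and any distortion apply to the point x, -y, -z); pixel columns grow to the right and rows downward; lengths in m; the calibration is good to about 2 mm. A picture is of the moment at which its call begins: read the wrist's pose just before it. camera_params takes no time and is no camera call.
- ticket.job_done(): hands the job in, once; it reports no verdict.
Trained networks look in the newest picture that a camera, given by its name, has taken for a name from the list of things; names that differ only in an ending like _2 or _b are one class to them, and where a whole thing is asked for, a point or a joint stands for the part that bears it (a point fixed in the world has none). Each returns a list of dicts, best first, with "conf" (0 to 1); they miss things now and then, are a little off and sometimes report something else, mostly with a low value. They report only what shows in the picture. A call takes as long as a camera call.
- nets.search_frame(label, camera): "box" ([centre column, centre row, width, height] in pixels, round what is visible of it).
- nets.pinpoint(label, camera): "position" ([row, column] in pixels: a listed point, or the origin of a listed thing).
The state is a dict: "clock": time; "qpos": joint angles; "dq": joint speeds; "joint_efforts": joint torques, N m; "tcp_pos": TCP position; "ee_rot": TCP orientation; "wrist_force": force on the tool from outside, world axes, zero at the start; "torque": the same for the moment, N m; "finger_gap": finger opening in m.
Only numpy, scipy, OpenCV 4.12 (cv2) and the standard library are available. Lean on these libraries where they do the work, as an engineer would, in place of code of your own. Each camera call takes 0.05 s, during which the arm holds its last target. There are 200 camera calls.

TASK

One of the two steel cover plates has a bowed face and the other is true: take the straightedge from its sloping rest, lay it lengthwise and centred along the middle of a cover's face, let go of it, and press down lightly with the closed fingers near its left end and then near its right end, to find out whether it rocks. If it rocks, do the same on the other cover. Finish with the straightedge lying untouched on the true cover, where it was pressed left and then right and stayed level, and do not disturb the grease can, the tape measure or the ball bearing.

Things in the scene. Friction and masses are not known exactly. Their poses are not given: they have to be found in the camera images.
- straightedge_mid (a point): centre (half-way up and along) of the loose aluminium straightedge, an I-section bar with a black panel on each side at mid-length: 160 mm long (its y), 26 wide (its x), 34 high (its z, up from its working underside). 0.35 kg, ends alike. Grasp across the 26 mm at the panels. At first it lies in the sloping rest, leaning 35 degrees about its length, its upper side (z) towards the robot.
- straightedge: the same straightedge; this origin is the centre of its underside, same axes
- cover_1: steel cover plate 1, fixed, 80 mm wide (its x), 170 mm long (its y, +y = left as the robot sees it), face 30 mm up at mid-length; origin: centre of its underside. The covers look alike; either may stand on the left. One face is flat; the other falls 3 mm straight from a crest at mid-length to each short end: there the straightedge tips 2 degrees (0.036 rad) to the end pressed, under 1 N.
- cover_2: steel cover plate 2, fixed, 80 mm wide (its x), 170 mm long (its y, +y = left as the robot sees it), face 30 mm up at mid-length; origin: centre of its underside. The covers look alike; either may stand on the left. One face is flat; the other falls 3 mm straight from a crest at mid-length to each short end: there the straightedge tips 2 degrees (0.036 rad) to the end pressed, under 1 N.
- rest: fixed grey sloping rest, 150 mm long (its y), 90 deep (its x), 85 high; origin on the bench. Two L-shaped saddles 112 mm apart (each 22 long) carry the underside of the straightedge, its centre 70 mm above the bench, and hold its lower side by a 16 mm high lip; the 90 mm between them are open for the fingers. The straightedge lifts out along its own z.
- grease: loose grey grease can with black cap, 75 mm across, 78 mm high, standing behind the covers; origin at its underside. Leave alone.
- measure: loose yellow tape measure, 36 x 80 x 60 mm, standing behind the covers; origin at its underside. Leave alone.
- bearing: loose steel ball bearing, 62 mm across, 16 mm high, lying in front of the covers; origin at its underside. Leave alone.

How it is judged:
On the way, in this order (a step that is already met when the one before it is completed fails the run):
1. the straightedge lies along a cover and stays level (within 0.9 degrees) while the fingers press its left end with 3 to 40 N, at least 35 mm left of the cover's middle (((x of straightedge_mid in the frame of cover_1 between -0.015 and 0.015 m and y of straightedge_mid in the frame of cover_1 between -0.02 and 0.02 m and z of straightedge_mid in the frame of cover_1 between 0.04 and 0.052 m and angle between the y axis of straightedge_mid and the y axis of cover_1, either way round below 0.14 rad and angle between straightedge_mid's own z axis and vertical below 0.016 rad and y of the grasp point in the frame of cover_1 above 0.035 m and contact force between the fingers and straightedge between 3 and 40 N) or (x of straightedge_mid in the frame of cover_2 between -0.015 and 0.015 m and y of straightedge_mid in the frame of cover_2 between -0.02 and 0.02 m and z of straightedge_mid in the frame of cover_2 between 0.04 and 0.052 m and angle between the y axis of straightedge_mid and the y axis of cover_2, either way round below 0.14 rad and angle between straightedge_mid's own z axis and vertical below 0.016 rad and y of the grasp point in the frame of cover_2 above 0.035 m and contact force between the fingers and straightedge between 3 and 40 N))), for 0.2 s.
2. the same at its right end (((x of straightedge_mid in the frame of cover_1 between -0.015 and 0.015 m and y of straightedge_mid in the frame of cover_1 between -0.02 and 0.02 m and z of straightedge_mid in the frame of cover_1 between 0.04 and 0.052 m and angle between the y axis of straightedge_mid and the y axis of cover_1, either way round below 0.14 rad and angle between straightedge_mid's own z axis and vertical below 0.016 rad and y of the grasp point in the frame of cover_1 below -0.035 m and contact force between the fingers and straightedge between 3 and 40 N) or (x of straightedge_mid in the frame of cover_2 between -0.015 and 0.015 m and y of straightedge_mid in the frame of cover_2 between -0.02 and 0.02 m and z of straightedge_mid in the frame of cover_2 between 0.04 and 0.052 m and angle between the y axis of straightedge_mid and the y axis of cover_2, either way round below 0.14 rad and angle between straightedge_mid's own z axis and vertical below 0.016 rad and y of the grasp point in the frame of cover_2 below -0.035 m and contact force between the fingers and straightedge between 3 and 40 N))), for 0.2 s.
At the end, for the whole second after the job is handed in: the straightedge lies at rest and level (within 0.9 degrees) along the face of a cover (within 15 mm across and 20 mm along of its middle, within 8 degrees of its length), released; on the bowed cover it cannot lie level (((x of straightedge_mid in the frame of cover_1 between -0.015 and 0.015 m and y of straightedge_mid in the frame of cover_1 between -0.02 and 0.02 m and z of straightedge_mid in the frame of cover_1 between 0.04 and 0.052 m and angle between the y axis of straightedge_mid and the y axis of cover_1, either way round below 0.14 rad and angle between straightedge_mid's own z axis and vertical below 0.016 rad) or (x of straightedge_mid in the frame of cover_2 between -0.015 and 0.015 m and y of straightedge_mid in the frame of cover_2 between -0.02 and 0.02 m and z of straightedge_mid in the frame of cover_2 between 0.04 and 0.052 m and angle between the y axis of straightedge_mid and the y axis of cover_2, either way round below 0.14 rad and angle between straightedge_mid's own z axis and vertical below 0.016 rad)) and linear speed of straightedge below 0.02 m/s and angular speed of straightedge below 0.1 rad/s); the robot touches nothing.
It fails at once if grease can moved by more than 30 mm (distance of grease from where it was at the start of the episode above 0.03 m).
It fails at once if tape measure moved by more than 30 mm (distance of measure from where it was at the start of the episode above 0.03 m).
It fails at once if ball bearing moved by more than 30 mm (distance of bearing from where it was at the start of the episode above 0.03 m).
It also fails if it takes over 72 s, if anything falls off the work surface, if the arm or the gripper's body presses on something with over 40 N, if the wrist force passes 120 N, or if a joint passes its speed limit or range.

## Working session

There is one attempt and no reset: what is moved stays moved. The work goes in short steps, Python scripts to look and compute and a shell command to move; the robot and the scene stay as the last step left them, time stands still between calls to the robot, and variables do not carry over. Pictures are saved under pics/ and viewed, about 8 in all and at most 12, crops included, and the job is handed in when it is done.

```bash
mkdir -p pics; ls
cat > h.py <<'E'
import numpy as np, cv2
from rig import manip, grab_frame, camera_params, ticket, nets
from scipy.spatial.transform import Rotation as R
def cam(name):
    p=camera_params(name)
    if 'view' in p: V=np.array(p['view'])
    else:
        s=manip.get_state(); T=np.eye(4); T[:3,:3]=R.from_rotvec(s['ee_rot']).as_matrix(); T[:3,3]=s['tcp_pos']
        V=np.linalg.inv(T@np.array(p['T_tool_cam']))
    return p,V
def proj(c,X):
    p,V=c; q=V[:3,:3]@np.array(X)+V[:3,3]
    return np.array([p['cx']+p['fx']*q[0]/-q[2], p['cy']-p['fy']*q[1]/-q[2]]) # col,row
def ray(c,u,v):
    p,V=c; d=np.array([(u-p['cx'])/p['fx'],-(v-p['cy'])/p['fy'],-1]); M=V[:3,:3].T
    return -M@V[:3,3], M@d/np.linalg.norm(d)
def atz(c,u,v,z):
    o,d=ray(c,u,v); return o+d*(z-o[2])/d[2]
def tri(rs):
    A=np.zeros((3,3));b=np.zeros(3)
    for o,d in rs: P=np.eye(3)-np.outer(d,d);A+=P;b+=P@o
    X=np.linalg.solve(A,b); return X,[np.linalg.norm((np.eye(3)-np.outer(d,d))@(X-o)) for o,d in rs]
def shot(name,f=None):
    c=cam(name); im=grab_frame(name)
    if f: cv2.imwrite('pics/'+f,im[:,:,::-1])
    return c,im
E
python3 - <<'E'
from h import *
ims=[]
for n in ['scene','side']:
    c,im=shot(n,n+'0.png'); print(n,{k:v for k,v in c[0].items() if k!='view'}, 'campos',ray(c,0,0)[0].round(3))
    for l in ['straightedge_mid','straightedge','cover_1','rest','grease','measure','bearing']:
        for r in nets.pinpoint(l,n)[:3]:
            rr,cc=r['position']; print(l,round(r['conf'],2),round(cc),round(rr),atz(c,cc,rr,0.09 if 'str' in l else 0.0).round(3))
E
```

```text
pics
scene {'fx': 436.60130251858453, 'fy': 436.60130251858453, 'cx': 276.74388826821735, 'cy': 216.0872646119853} campos [ 0.206 -0.967  0.875]
straightedge_mid 0.86 281 284 [ 0.503 -0.38   0.09 ]
straightedge 0.69 285 285 [ 0.51  -0.386  0.09 ]
cover_1 0.78 257 179 [0.657 0.134 0.   ]
cover_1 0.69 289 224 [ 0.659 -0.113  0.   ]
rest 0.63 284 304 [ 0.518 -0.373  0.   ]
rest 0.37 337 234 [ 0.767 -0.207  0.   ]
grease 0.76 337 233 [ 0.77  -0.205 -0.   ]
measure 0.64 279 169 [ 0.753  0.159 -0.   ]
side {'fx': 484.46361889334196, 'fy': 484.46361889334196, 'cx': 278.8516022804525, 'cy': 207.33287979175742} campos [0.807 0.861 0.551]
straightedge_mid 0.77 296 163 [ 0.516 -0.36   0.09 ]
straightedge 0.71 294 168 [ 0.53  -0.324  0.09 ]
cover_1 0.84 260 238 [ 0.659 -0.123  0.   ]
cover_1 0.67 289 306 [0.649 0.143 0.   ]
rest 0.6 292 192 [ 0.526 -0.373  0.   ]
grease 0.59 206 231 [ 0.782 -0.189  0.   ]
grease 0.47 293 192 [ 0.522 -0.371  0.   ]
measure 0.73 232 318 [0.757 0.157 0.   ]
bearing 0.93 380 292 [0.468 0.138 0.   ]
```

Run:
```python
import cv2,numpy as np
a=cv2.imread('pics/scene0.png');b=cv2.imread('pics/side0.png')
a=cv2.resize(a[130:350,190:390],None,fx=2,fy=2,interpolation=cv2.INTER_CUBIC);b=cv2.resize(b[120:340,190:390],None,fx=2,fy=2,interpolation=cv2.INTER_CUBIC)
cv2.imwrite('pics/both0.png',np.hstack([a,b]))
from h import *
c1,c2=cam('scene'),cam('side')
for n,p,q in [('mid',(281,284),(296,163)),('covL',(257,179),(289,306)),('covR',(289,224),(260,238)),('rest',(284,304),(292,192))]:
    X,e=tri([ray(c1,*p),ray(c2,*q)]);print(n,X.round(3),np.round(e,4))
s=manip.get_state();print(s)
```

```text
mid [ 0.51  -0.375  0.084] [0.0039 0.0039]
covL [ 0.654  0.138 -0.002] [0.0058 0.0058]
covR [ 0.658 -0.116  0.004] [0.0022 0.0022]
rest [ 0.522 -0.372 -0.001] [0.004 0.004]
{'clock': 0.8, 'qpos': array([-1.29888000e+00,  2.63843953e-01,  1.60395772e+00, -7.59648958e-06,
        1.27368344e+00, -3.68951408e-02]), 'dq': array([ 8.38383969e-04, -1.57322774e-04,  4.20227656e-05,  1.12126878e-03,
        5.78559874e-04,  2.05582356e-05]), 'joint_efforts': array([ 6.04174293e-04, -5.01969123e+01, -3.57229364e+01,  7.28734676e-02,
        1.82188262e-02, -8.51248501e-06]), 'tcp_pos': array([ 0.20515549, -0.64309152,  0.2387664 ]), 'ee_rot': array([3.10411053e+00, 4.83141628e-01, 8.47282795e-06]), 'wrist_force': array([ 0.28077847,  0.04629835, -0.01084039]), 'torque': array([ 0.0227486 ,  0.055658  , -0.01507547]), 'finger_gap': 0.0878686420991232}
```

View pics/both0.png

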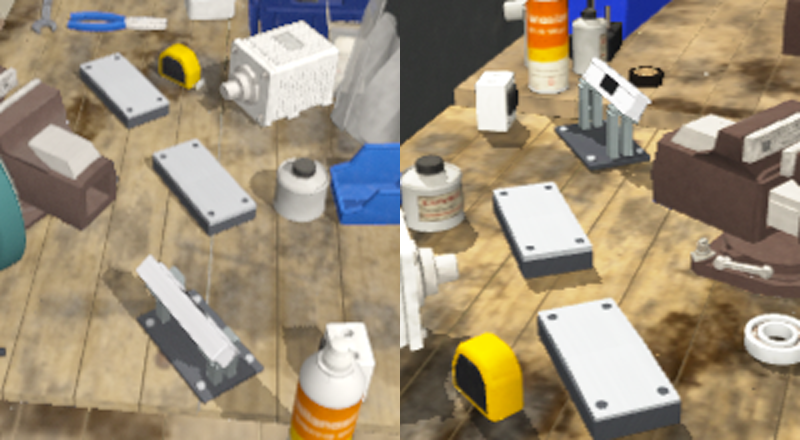

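Run:
```python
from h import *
c1,c2=cam('scene'),cam('side')
S=lambda u,v:(190+u/2,130+v/2); D=lambda u,v:(190+(u-400)/2,120+v/2)
for n,pts in [('R',[(153,152),(195,142),(255,208),(210,230)]),('L',[(80,65),(117,53),(167,108),(125,123)])]:
    P=np.array([atz(c1,*S(*p),.03) for p in pts]);print(n,P.round(3).tolist(),P.mean(0).round(3))
for n,pts in [('R',[(492,187),(546,182),(592,247),(528,255)]),('L',[(538,318),(612,300),(680,410),(590,415)])]:
    P=np.array([atz(c2,*D(*p),.03) for p in pts]);print('side',n,P.round(3).tolist(),P.mean(0).round(3))
# vise: right front corner top / bottom
for p in [(115,150),(105,215),(75,240),(30,145)]:
    print('vise sc',[atz(c1,*S(*p),z).round(3).tolist() for z in (0,.05,.1,.15)])
for p in [(655,165),(655,205),(680,140),(770,100)]:
    print('vise sd',[atz(c2,*D(*p),z).round(3).tolist() for z in (0,.05,.1,.15)])
for a,b in [((138,265),(590,60)),((237,350),(648,100))]: print(tri([ray(c1,*S(*a)),ray(c2,*D(*b))]))
# tool frame
s=manip.get_state();print(R.from_rotvec(s['ee_rot']).as_matrix().round(3)); print(np.array(camera_params('wrist')['T_tool_cam']).round(3))
```

```text
R [[0.616, -0.041, 0.03], [0.685, -0.045, 0.03], [0.698, -0.211, 0.03], [0.62, -0.225, 0.03]] [ 0.655 -0.131  0.03 ]
L [[0.596, 0.221, 0.03], [0.667, 0.23, 0.03], [0.681, 0.051, 0.03], [0.605, 0.042, 0.03]] [0.637 0.136 0.03 ]
side R [[0.704, -0.207, 0.03], [0.637, -0.206, 0.03], [0.616, -0.035, 0.03], [0.687, -0.033, 0.03]] [ 0.661 -0.121  0.03 ]
side L [[0.696, 0.088, 0.03], [0.619, 0.072, 0.03], [0.603, 0.247, 0.03], [0.677, 0.238, 0.03]] [0.649 0.161 0.03 ]
vise sc [[0.578, 0.02, 0.0], [0.557, -0.036, 0.05], [0.536, -0.093, 0.1], [0.514, -0.149, 0.15]]
vise sc [[0.51, -0.11, 0.0], [0.493, -0.159, 0.05], [0.476, -0.208, 0.1], [0.458, -0.257, 0.15]]
vise sc [[0.454, -0.14, 0.0], [0.44, -0.187, 0.05], [0.425, -0.234, 0.1], [0.411, -0.281, 0.15]]
vise sc [[0.461, 0.085, 0.0], [0.446, 0.025, 0.05], [0.431, -0.035, 0.1], [0.417, -0.095, 0.15]]
vise sd [[0.474, -0.287, 0.0], [0.505, -0.183, 0.05], [0.535, -0.078, 0.1], [0.565, 0.026, 0.15]]
vise sd [[0.506, -0.172, 0.0], [0.534, -0.079, 0.05], [0.561, 0.015, 0.1], [0.588, 0.109, 0.15]]
vise sd [[0.417, -0.361, 0.0], [0.452, -0.25, 0.05], [0.487, -0.139, 0.1], [0.523, -0.028, 0.15]]
vise sd [[0.233, -0.482, 0.0], [0.285, -0.36, 0.05], [0.337, -0.238, 0.1], [0.389, -0.116, 0.15]]
(array([ 0.51097115, -0.33590708,  0.1303137 ]), [np.float64(0.04138786150660186), np.float64(0.04138786150660152)])
(array([ 0.49838153, -0.42474639,  0.05537964]), [np.float64(0.0498271844728672), np.float64(0.04982718447286695)])
[[ 0.953  0.304  0.   ]
 [ 0.304 -0.953 -0.   ]
 [-0.     0.    -1.   ]]
[[ 0.001  0.949  0.314  0.082]
 [ 1.    -0.001  0.001  0.001]
 [ 0.001  0.314 -0.949 -0.145]
 [ 0.     0.     0.     1.   ]]
```

```bash
cat >> h.py <<'E'
def Rtool(yaw,tilt): # bar y yaw; tilt: bar z towards -x by tilt; tool y = bar x, tool x = bar y, tool z = -bar z
    B=(R.from_euler('z',yaw)*R.from_euler('y',-tilt)).as_matrix()
    return np.stack([B[:,1],B[:,0],-B[:,2]],1)
def rel(P,M):
    s=manip.get_state(); C=R.from_rotvec(s['ee_rot']).as_matrix()
    w=R.from_matrix(C.T@M).as_rotvec()
    print('t',round(s['clock'],2),'tcp',s['tcp_pos'].round(4),'F',s['wrist_force'].round(1),'gap',round(s['finger_gap'],4))
    d=np.array(P)-s['tcp_pos']
    print('turn',w.round(4),'shift now-axes mm',(C.T@d*1e3).round(1),'target-axes mm',(M.T@d*1e3).round(1))
E
python3 - <<'E'
from h import *
c1,c2=cam('scene'),cam('side')
S=lambda u,v:(190+u/2,130+v/2); D=lambda u,v:(190+(u-400)/2,120+v/2)
print('bottle',[atz(c2,*D(548,90),z).round(3).tolist() for z in (0,)],[atz(c2,*D(498,125),z).round(3).tolist() for z in (0,)])
o,d=ray(c1,*S(330,325));print('bottle top',[(o+d*t).round(3).tolist() for t in (.6,.7,.8,.9)])
for e in [((138,265),(222,362)),((150,257),(237,350))]:
  for z in (.08,.095):
    a,b=[atz(c1,*S(*p),z) for p in e]; print('bar',a.round(3),b.round(3),'yaw',np.arctan2(-(a-b)[0],(a-b)[1]).round(3))
for e in [((590,60),(645,110))]:
    a,b=[atz(c2,*D(*p),.09) for p in e]; print('bar side',a.round(3),b.round(3),'yaw',np.arctan2((b-a)[0],-(b-a)[1]).round(3))
M=Rtool(0.1,np.radians(35)); rel(np.array([.51,-.375,.084])-M[:,2]*.15,M)
M=Rtool(0.1,0); rel(np.array([.44,-.39,.25]),M)
E
```

```text
bottle [[0.566, -0.608, 0.0]] [[0.664, -0.477, 0.0]]
bottle top [[0.464, -0.677, 0.417], [0.506, -0.629, 0.341], [0.549, -0.581, 0.265], [0.592, -0.533, 0.188]]
bar [ 0.487 -0.287  0.08 ] [ 0.515 -0.459  0.08 ] yaw 0.161
bar [ 0.482 -0.3    0.095] [ 0.509 -0.469  0.095] yaw 0.161
bar [ 0.506 -0.281  0.08 ] [ 0.538 -0.451  0.08 ] yaw 0.185
bar [ 0.5   -0.294  0.095] [ 0.532 -0.461  0.095] yaw 0.185
bar side [ 0.523 -0.479  0.09 ] [ 0.496 -0.265  0.09 ] yaw -3.016
t 0.8 tcp [ 0.2052 -0.6431  0.2388] F [ 0.3  0.  -0. ] gap 0.0879
turn [-0.5122  0.4152 -1.3166] shift now-axes mm [ 287.7 -180.6   31.9] target-axes mm [236.3 181.6 166.1]
t 0.8 tcp [ 0.2052 -0.6431  0.2388] F [ 0.3  0.  -0. ] gap 0.0879
turn [ 1.000e-04  1.000e-04 -1.362e+00] shift now-axes mm [ 300.7 -169.7  -11.3] target-axes mm [228.4 258.9 -11.2]
```

```bash
python3 -m jog '[[0,0,0,33,-19,0,0.35],[0,0,0,33,-19,0,0.35],[0,0,0,33,-19,0,0.35],[0,0,0,33,-19,0,0.35],[0,0,0,33,-19,0,0.35],[0,0,0,33,-19,0,0.35],[0,0,0,33,-19,0,0.35],[0,0,0,33,-19,0,0.35],[0,0,0,33,-19,0,0.35],[0,0,0,0,0,0,0.35]]'; python3 -m jog '[[0,0,-0.12,0,0,0,0.35],[0,0,-0.12,0,0,0,0.35],[0,0,-0.12,0,0,0,0.35],[0,0,-0.12,0,0,0,0.35],[0,0,-0.12,0,0,0,0.35],[0,0,-0.12,0,0,0,0.35],[0,0,-0.12,0,0,0,0.35],[0,0,-0.12,0,0,0,0.35],[0,0,-0.12,0,0,0,0.35],[0,0,-0.12,0,0,0,0.35]]'
python3 - <<'E'
from h import *
M=Rtool(0.15,np.radians(35)); rel(np.array([.51,-.375,.084])-M[:,2]*.15,M)
E
```

```text
clock: 1.63
tcp_pos: [0.44, -0.3851, 0.239]
ee_rot: [-3.101, -0.491, -0.004]
wrist_force: [0.5, 0.1, 1.2]
finger_gap: 0.0572
clock: 2.47
tcp_pos: [0.4357, -0.3905, 0.2388]
ee_rot: [2.283, 2.158, -0.0]
wrist_force: [-0.1, -0.7, -0.3]
finger_gap: 0.0574
t 2.47 tcp [ 0.4357 -0.3905  0.2388] F [-0.1 -0.7 -0.3] gap 0.0574
turn [-0.6088  0.0634 -0.1998] shift now-axes mm [  2.  -10.9  31.9] target-axes mm [  4.2 -26.7  20.3]
```

```bash
python3 -m jog '[[-0.1,0.01,-0.033,0,-4,4,0.35],[-0.1,0.01,-0.033,0,-4,4,0.35],[-0.1,0.01,-0.033,0,-4,4,0.35],[-0.1,0.01,-0.033,0,-4,4,0.35],[-0.1,0.01,-0.033,0,-4,4,0.35],[-0.1,0.01,-0.033,0,-4,4,0.35],[0,0,0,0,0,0,0.35],[0,0,0,0,0,0,0.35]]'
python3 - <<'E'
from h import *
c,im=shot('wrist','w1.png')
for l in ['straightedge_mid','straightedge']:
    for r in nets.pinpoint(l,'wrist')[:2]:print(l,r)
    for r in nets.search_frame(l,'wrist')[:1]:print(l,r)
M=Rtool(0.15,np.radians(35)); X=np.array([.51,-.375,.084]); rel(X-M[:,2]*.15,M); print('expect',proj(c,X))
E
```

```text
clock: 3.13
tcp_pos: [0.4171, -0.3901, 0.2086]
ee_rot: [1.763, 2.021, 0.625]
wrist_force: [0.6, -0.9, 0.2]
finger_gap: 0.0568
straightedge_mid {'position': [184.2, 286.5], 'conf': 0.59}
straightedge_mid {'box': [287.9, 183.6, 32.5, 176.0], 'conf': 0.73}
straightedge {'position': [185.8, 286.5], 'conf': 0.94}
straightedge {'position': [170.7, 249.5], 'conf': 0.43}
straightedge {'box': [287.1, 184.6, 27.5, 169.3], 'conf': 0.69}
t 3.38 tcp [ 0.4203 -0.3901  0.2113] F [ 0.6 -0.3 -0.2] gap 0.0569
turn [-0.0102  0.0066 -0.0041] shift now-axes mm [1.6 1.5 6.4] target-axes mm [1.5 1.4 6.5]
expect [288.11506512 186.60219524]
```

View pics/w1.png

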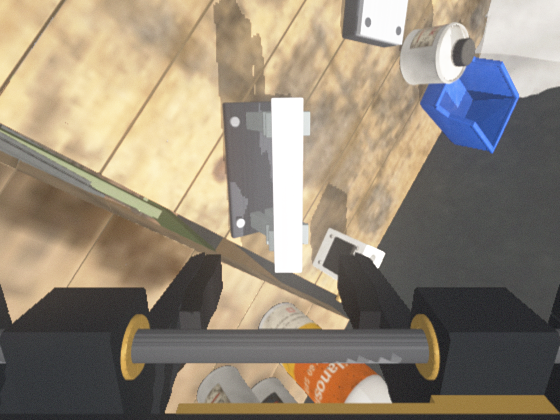

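Run:
```python
from h import *
c=cam('wrist'); M=Rtool(0.15,np.radians(35)); X=np.array([.51,-.375,.084])
for sy in (.08,-.08):
  for sx in (-.013,.013): print(proj(c,X+M[:,0]*sy+M[:,1]*sx-M[:,2]*.017).round(1))
o,d=ray(c,287,184.7)
# length scale -> depth: seen ends 98 and 272
from scipy.optimize import least_squares
obs=np.array([[273.5,98],[302,98],[275,272],[301,272]])
def f(p):
    Mm=Rtool(p[3],np.radians(35)); return np.concatenate([proj(c,p[:3]+Mm[:,0]*sy+Mm[:,1]*sx-Mm[:,2]*.017)-o_ for (sy,sx),o_ in zip([(.08,-.013),(.08,.013),(-.08,-.013),(-.08,.013)],obs)])
r=least_squares(f,[*X,.15]);print(r.x.round(4),r.fun.round(1))
X=r.x[:3];M=Rtool(r.x[3],np.radians(35));rel(X+M[:,2]*.012,M)
```

```text
[267.1  95.6]
[299.3  95.4]
[269.7 271. ]
[296.8 271. ]
[ 0.5147 -0.3763  0.0848  0.1558] [-1.6  0.3  1.8  0.  -0.5 -0.2  0.3 -0.2]
t 3.38 tcp [ 0.4203 -0.3901  0.2113] F [ 0.6 -0.3 -0.2] gap 0.0569
turn [-0.0102  0.01   -0.0089] shift now-axes mm [  0.7   7.3 170.3] target-axes mm [ -1.1   5.6 170.4]
```

```bash
python3 -m jog '[[-0.01,0.01,-0.01,0,3,20,0.35],[0,0,0,0,3,25,0.35],[0,0,0,0,0,25,0.35],[0,0,0,0,0,25,0.35],[0,0,0,0,0,15,0.35],[0,0,0,0,0,0,0.35],[0,0,0,0,0,0,0.35]]'
python3 - <<'E'
from h import *
X=np.array([.5147,-.3763,.0848]);M=Rtool(.1558,np.radians(35));rel(X+M[:,2]*.012,M)
c,im=shot('wrist','w2.png')
print([proj(c,X+M[:,0]*sy+M[:,1]*sx-M[:,2]*.017).round(0).tolist() for sy in (.08,-.08) for sx in (-.013,.013)])
E
```

```text
clock: 3.97
tcp_pos: [0.4871, -0.3783, 0.1229]
ee_rot: [1.737, 2.034, 0.643]
wrist_force: [0.4, -0.0, -0.0]
finger_gap: 0.0573
t 3.97 tcp [ 0.4871 -0.3783  0.1229] F [ 0.4 -0.  -0. ] gap 0.0573
turn [-0.0006 -0.0032  0.0004] shift now-axes mm [-2.5  0.7 59.1] target-axes mm [-2.3  0.7 59.1]
[[256.0, 104.0], [308.0, 104.0], [261.0, 361.0], [301.0, 361.0]]
```

View pics/w2.png

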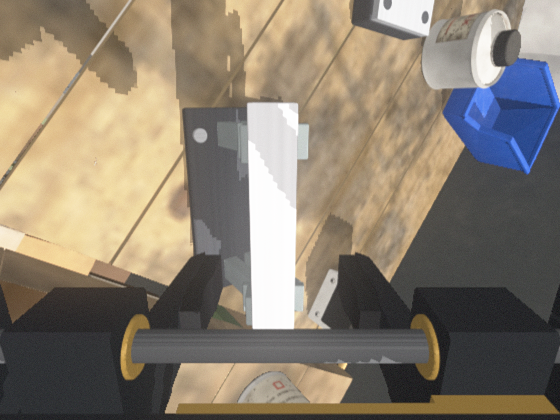

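```bash
python3 -m jog '[[0,0,0,-2,-3,15,0.35],[0,0,0,0,0,15,0.35],[0,0,0,0,0,15,0.35],[0,0,0,0,0,14,0.35],[0,0,0,0,0,0,0.35],[0,0,0,0,0,0,0.35]]'; python3 -m jog '[[0,0,0,0,0,0,1],[0,0,0,0,0,0,1],[0,0,0,0,0,0,1],[0,0,0,0,0,0,1],[0,0,0,0,0,0,1],[0,0,0,0,0,0,1],[0,0,0,0,0,0,1],[0,0,0,0,0,0,1]]'
```

```text
clock: 4.52
tcp_pos: [0.5177, -0.3763, 0.0734]
ee_rot: [1.738, 2.031, 0.642]
wrist_force: [-0.7, -0.7, -0.8]
finger_gap: 0.0573
clock: 5.18
tcp_pos: [0.5173, -0.3767, 0.0735]
ee_rot: [1.738, 2.031, 0.641]
wrist_force: [-5.1, 0.4, 4.5]
finger_gap: 0.0257
```

```bash
python3 -m jog '[[0,0,0,0,0,-8,1],[0,0,0,0,0,-16,1],[0,0,0,0,0,-20,1],[0,0,0,0,0,-25,1],[0,0,0,0,0,-25,1],[0,0,0,0,0,-25,1],[0,0,0,0,0,-20,1],[0,0,0,0,0,0,1],[0,0,0,0,0,0,1]]'
python3 - <<'E'
from h import *
for n in ['scene','side']:
    c,im=shot(n)
    for r in nets.pinpoint('straightedge_mid',n)[:1]: print(n,r)
M=Rtool(.1,0);rel([.655,-.125,.2],M)
c,im=shot('wrist','w3.png')
E
```

```text
clock: 5.93
tcp_pos: [0.4382, -0.3892, 0.1873]
ee_rot: [1.738, 2.03, 0.64]
wrist_force: [-0.3, -0.2, -4.2]
finger_gap: 0.0256
scene {'position': [268.0, 250.9], 'conf': 0.92}
side {'position': [120.3, 324.6], 'conf': 0.94}
t 6.13 tcp [ 0.4385 -0.3875  0.1849] F [-0.5  0.6 -4. ] gap 0.0259
turn [ 0.6093 -0.0216  0.0531] shift now-axes mm [225.6 216.9 134.3] target-axes mm [239.5 241.6 -15.1]
```

View pics/w3.png

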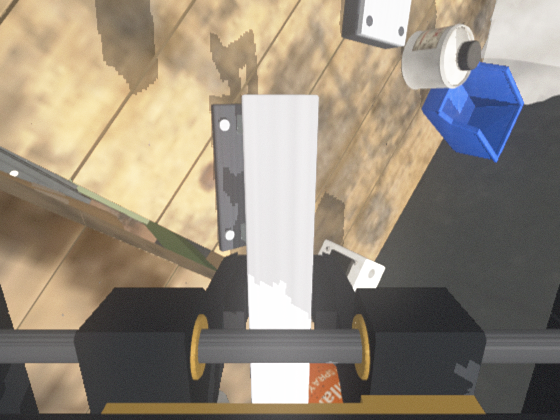

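```bash
python3 -m jog '[[0.1,0,0.01,0,0,-18,1],[0.1,0,0.01,0,0,-18,1],[0.1,0,0.01,0,0,-18,1],[0.1,0,0.01,0,0,-18,1],[0.1,0,0.01,0,0,-18,1],[0.1,0,0.01,0,0,-18,1],[0,0,0,0,0,0,1]]'
python3 - <<'E'
from h import *
rel([.57,-.16,.3],Rtool(.1,0))
E
```

```text
clock: 6.77
tcp_pos: [0.4061, -0.396, 0.2903]
ee_rot: [-2.103, -2.33, -0.03]
wrist_force: [0.7, -0.9, -2.8]
finger_gap: 0.026
t 6.77 tcp [ 0.4061 -0.396   0.2903] F [ 0.7 -0.9 -2.8] gap 0.026
turn [ 0.0127 -0.0149  0.0026] shift now-axes mm [218.  187.3  -4.1] target-axes mm [218.4 186.7  -9.7]
```

```bash
python3 -m jog '[[0.01,-0.015,0.003,27,23,-1,1],[0,0,0,27,23,-1,1],[0,0,0,27,23,-1,1],[0,0,0,27,23,-1,1],[0,0,0,27,23,-1,1],[0,0,0,27,23,-1,1],[0,0,0,27,23,-1,1],[0,0,0,27,23,-1,1],[0,0,0,0,0,0,1],[0,0,0,0,0,0,1]]'
python3 - <<'E'
from h import *
rel([.57,-.16,.3],Rtool(.1,0))
c,im=shot('wrist','w4.png')
for r in nets.pinpoint('cover_1','wrist')[:2]: print(r)
for r in nets.search_frame('cover_1','wrist')[:2]: print(r)
E
```

```text
clock: 7.6
tcp_pos: [0.564, -0.1604, 0.2936]
ee_rot: [-2.103, -2.325, -0.007]
wrist_force: [-0.4, -0.7, -3.7]
finger_gap: 0.0257
t 7.6 tcp [ 0.564  -0.1604  0.2936] F [-0.4 -0.7 -3.7] gap 0.0257
turn [-0.0012 -0.0078  0.0002] shift now-axes mm [-0.2  6.  -6.4] target-axes mm [-0.2  6.  -6.4]
{'position': [139.1, 351.2], 'conf': 0.66}
{'box': [360.2, 137.7, 83.4, 142.0], 'conf': 0.8}
```

View pics/w4.png

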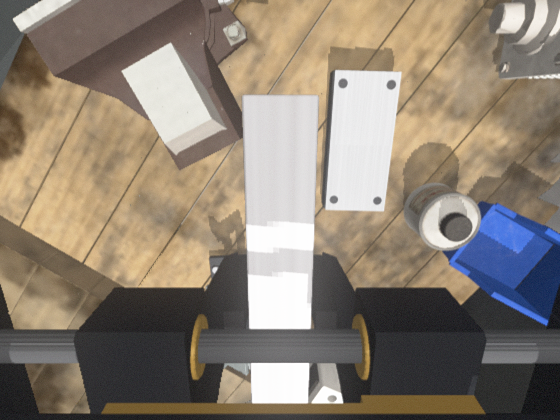

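Run:
```python
from h import *
c=cam('wrist'); P=np.array([atz(c,*p,.03) for p in [(333,71),(400,72),(384,211),(326,210)]])
print(P.round(4)); m=P.mean(0); a=(P[0]+P[1]-P[2]-P[3])/2; yaw=np.arctan2(-a[0],a[1]); print(m,np.linalg.norm(a),yaw)
print('screw mid',np.mean([atz(c,*p,.03) for p in [(343,84),(392,85),(377,201),(334,200)]],0), [np.linalg.norm(P[0]-P[1]),np.linalg.norm(P[2]-P[3])])
M=Rtool(yaw,0); rel([m[0],m[1],.12],M)
```

```text
[[ 0.6128 -0.0467  0.03  ]
 [ 0.6892 -0.0404  0.03  ]
 [ 0.7033 -0.2075  0.03  ]
 [ 0.6282 -0.2135  0.03  ]]
[ 0.65837362 -0.12703248  0.03      ] 0.16762464512819958 0.0877541618195645
screw mid [ 0.65937557 -0.12714305  0.03      ] [np.float64(0.07667809411361277), np.float64(0.07535222671576447)]
t 7.75 tcp [ 0.563  -0.1631  0.2946] F [-0.2  0.1 -3.6] gap 0.0255
turn [-0.0014 -0.0058  0.0078] shift now-axes mm [ 25.8  98.6 174.7] target-axes mm [ 27.6  98.2 174.6]
```

```bash
python3 -m jog '[[0,-0.005,0.007,7,24,0,1],[0,0,0,7,24,10,1],[0,0,0,7,25,20,1],[0,0,0,6,25,28,1],[0,0,0,0,0,28,1],[0,0,0,0,0,28,1],[0,0,0,0,0,28,1],[0,0,0,0,0,28,1],[0,0,0,0,0,0,1],[0,0,0,0,0,0,1]]'
python3 - <<'E'
from h import *
rel([.659,-.127,.045],Rtool(.088,0))
E
```

```text
clock: 8.58
tcp_pos: [0.6566, -0.1279, 0.1236]
ee_rot: [-2.119, -2.313, 0.004]
wrist_force: [-0.3, -0.5, -3.8]
finger_gap: 0.0259
t 8.58 tcp [ 0.6566 -0.1279  0.1236] F [-0.3 -0.5 -3.8] gap 0.0259
turn [-0.0052 -0.0015 -0.0008] shift now-axes mm [ 0.5  2.8 78.6] target-axes mm [ 0.6  2.4 78.6]
```

```bash
python3 -m jog '[[-0.005,0,0,0.5,3,20,1],[0,0,0,0,0,20,1],[0,0,0,0,0,20,1],[0,0,0,0,0,12,1],[0,0,0,0,0,4,1],[0,0,0,0,0,0,1],[0,0,0,0,0,0,1]]';python3 -m jog '[[0,0,0,0,0,2,1],[0,0,0,0,0,2,1],[0,0,0,0,0,2,1],[0,0,0,0,0,0,1],[0,0,0,0,0,0,1]]'
```

```text
clock: 9.17
tcp_pos: [0.6636, -0.1267, 0.0519]
ee_rot: [2.117, 2.313, 0.007]
wrist_force: [-0.0, 0.3, -3.1]
finger_gap: 0.0258
clock: 9.58
tcp_pos: [0.6624, -0.1261, 0.0442]
ee_rot: [2.118, 2.315, 0.005]
wrist_force: [-0.6, 0.2, -3.1]
finger_gap: 0.026
```

```bash
python3 -m jog '[[0,0,0,0,0,2,1],[0,0,0,0,0,2,1],[0,0,0,0,0,1,1],[0,0,0,0,0,0,1],[0,0,0,0,0,0,1]]';python3 -m jog '[[0,0,0,0,0,1,1],[0,0,0,0,0,1,1],[0,0,0,0,0,0,1],[0,0,0,0,0,0,1]]'
```

```text
clock: 10.0
tcp_pos: [0.6623, -0.1261, 0.0389]
ee_rot: [2.118, 2.316, 0.005]
wrist_force: [0.2, -0.4, -3.1]
finger_gap: 0.0257
clock: 10.33
tcp_pos: [0.6624, -0.1262, 0.0371]
ee_rot: [2.118, 2.315, 0.005]
wrist_force: [-1.0, -0.7, -4.3]
finger_gap: 0.0254
```

```bash
python3 -m jog '[[0,0,0,0,0,1,1],[0,0,0,0,0,1,1],[0,0,0,0,0,0,1]]';python3 -m jog '[[0,0,0,0,0,1,1],[0,0,0,0,0,1,1],[0,0,0,0,0,0,1]]'
```

```text
clock: 10.58
tcp_pos: [0.6624, -0.1261, 0.035]
ee_rot: [2.118, 2.316, 0.005]
wrist_force: [-0.5, -0.1, -3.7]
finger_gap: 0.0258
clock: 10.83
tcp_pos: [0.6626, -0.1262, 0.0344]
ee_rot: [2.118, 2.315, 0.005]
wrist_force: [-3.2, 0.8, 4.5]
finger_gap: 0.0255
```

```bash
python3 -m jog '[[0,0,0,0,0,0,0.35],[0,0,0,0,0,0,0.35],[0,0,0,0,0,0,0.35],[0,0,0,0,0,0,0.35],[0,0,0,0,0,0,0.35]]'; python3 -m jog '[[0,0,0,0,0,-8,0.35],[0,0,0,0,0,-16,0.35],[0,0,0,0,0,-22,0.35],[0,0,0,0,0,-22,0.5],[0,0,0,0,0,-22,1],[0,0,0,0,0,0,1],[0,0,0,0,0,0,1],[0,0,0,0,0,0,1],[0,0,0,0,0,0,1],[0,0,0,0,0,0,1]]'
python3 - <<'E'
from h import *
rel([.659,-.127,.045],Rtool(.088,0))
c,im=shot('side','s5.png')
c,im2=shot('wrist','w5.png')
a=cv2.resize(im[180:310,190:340],None,fx=3.2,fy=3.2,interpolation=cv2.INTER_CUBIC); b=im2[:416,150:470]
cv2.imwrite('pics/b5.png',np.hstack([a[:416],b])[:,:,::-1])
E
```

```text
clock: 11.25
tcp_pos: [0.6628, -0.1262, 0.0333]
ee_rot: [2.117, 2.315, 0.006]
wrist_force: [0.4, -1.0, 1.0]
finger_gap: 0.0563
clock: 12.08
tcp_pos: [0.6608, -0.1259, 0.1212]
ee_rot: [2.12, 2.317, 0.003]
wrist_force: [-0.4, 0.5, -0.5]
finger_gap: 0.013
t 12.08 tcp [ 0.6608 -0.1259  0.1212] F [-0.4  0.5 -0.5] gap 0.013
turn [ 0.002  -0.0005  0.0011] shift now-axes mm [-1.  -2.  76.1] target-axes mm [-1.  -1.9 76.2]
```

View pics/b5.png

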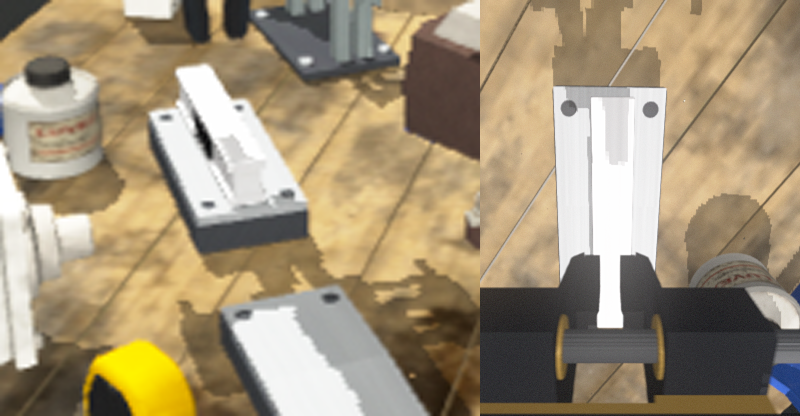

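```bash
python3 -m jog '[[0,0,0,26,-1,0,1],[0,0,0,26,-1,16,1],[0,0,0,0,0,16,1],[0,0,0,0,0,12,1],[0,0,0,0,0,0,1],[0,0,0,0,0,0,1],[0,0,0,0,0,0,1]]';python3 -m jog '[[0,0,0,0,0,4,1],[0,0,0,0,0,2,1],[0,0,0,0,0,0,1],[0,0,0,0,0,0,1]]'
```

```text
clock: 12.77
tcp_pos: [0.6561, -0.0753, 0.0795]
ee_rot: [2.118, 2.314, 0.006]
wrist_force: [-0.6, -0.4, 0.2]
finger_gap: 0.0005
clock: 13.1
tcp_pos: [0.6558, -0.0749, 0.0733]
ee_rot: [2.118, 2.315, 0.006]
wrist_force: [-0.8, 0.0, 0.3]
finger_gap: 0.0001
```

```bash
python3 -m jog '[[0,0,0,0,0,2,1],[0,0,0,0,0,2,1],[0,0,0,0,0,2,1],[0,0,0,0,0,0,1]]';python3 -m jog '[[0,0,0,0,0,1,1],[0,0,0,0,0,0,1]]';python3 -m jog '[[0,0,0,0,0,1,1],[0,0,0,0,0,0,1]]';python3 -m jog '[[0,0,0,0,0,1,1],[0,0,0,0,0,0,1]]'
```

```text
clock: 13.43
tcp_pos: [0.6553, -0.0745, 0.0665]
ee_rot: [2.118, 2.316, 0.005]
wrist_force: [-0.9, -0.8, 0.2]
finger_gap: 0.0008
clock: 13.6
tcp_pos: [0.6556, -0.0745, 0.0659]
ee_rot: [2.118, 2.316, 0.005]
wrist_force: [0.5, -0.2, 0.5]
finger_gap: 0.0004
clock: 13.77
tcp_pos: [0.6557, -0.0746, 0.065]
ee_rot: [2.118, 2.315, 0.005]
wrist_force: [-0.1, -0.2, -0.6]
finger_gap: 0.0002
clock: 13.93
tcp_pos: [0.6559, -0.0746, 0.0645]
ee_rot: [2.118, 2.315, 0.006]
wrist_force: [-0.1, 0.4, 1.4]
finger_gap: -0.0
```

```bash
python3 -m jog '[[0,0,0,0,0,1,1],[0,0,0,0,0,0,1]]';python3 -m jog '[[0,0,0,0,0,1,1],[0,0,0,0,0,0,1]]';python3 -m jog '[[0,0,0,0,0,1,1],[0,0,0,0,0,0,1]]'
```

```text
clock: 14.1
tcp_pos: [0.6559, -0.0745, 0.0644]
ee_rot: [2.117, 2.315, 0.006]
wrist_force: [-2.7, 0.2, 7.9]
finger_gap: 0.0003
clock: 14.27
tcp_pos: [0.656, -0.0746, 0.0644]
ee_rot: [2.117, 2.315, 0.006]
wrist_force: [-5.6, 1.6, 12.6]
finger_gap: 0.0006
clock: 14.43
tcp_pos: [0.656, -0.0746, 0.0644]
ee_rot: [2.117, 2.315, 0.006]
wrist_force: [-7.5, 1.6, 16.6]
finger_gap: 0.0004
```

```bash
python3 -m jog '[[0,0,0,0,0,-1,1],[0,0,0,0,0,0,1],[0,0,0,0,0,0,1]]'; python3 -c "
from h import *
shot('side','pL.png');shot('scene','qL.png')"
python3 -m jog '[[0,0,0,0,0,-4,1],[0,0,0,0,0,-8,1],[0,0,0,0,0,-8,1],[0,0,0,-34,0,0,1],[0,0,0,-34,0,0,1],[0,0,0,-34,0,10,1],[0,0,0,0,0,6,1],[0,0,0,0,0,0,1],[0,0,0,0,0,0,1]]'
```

```text
clock: 14.68
tcp_pos: [0.656, -0.0746, 0.0644]
ee_rot: [2.117, 2.315, 0.006]
wrist_force: [-5.5, 0.2, 11.6]
finger_gap: 0.0003
clock: 15.53
tcp_pos: [0.6642, -0.1759, 0.0657]
ee_rot: [2.12, 2.316, 0.005]
wrist_force: [-0.4, -0.3, 0.8]
finger_gap: 0.0004
```

```bash
python3 -m jog '[[0,0,0,0,0,1,1],[0,0,0,0,0,0,1]]';python3 -m jog '[[0,0,0,0,0,1,1],[0,0,0,0,0,0,1]]';python3 -m jog '[[0,0,0,0,0,1,1],[0,0,0,0,0,0,1]]';python3 -m jog '[[0,0,0,0,0,1,1],[0,0,0,0,0,0,1]]'
```

```text
clock: 15.7
tcp_pos: [0.6649, -0.1749, 0.0655]
ee_rot: [2.116, 2.317, 0.006]
wrist_force: [0.4, -0.4, -0.4]
finger_gap: 0.0004
clock: 15.87
tcp_pos: [0.6651, -0.1751, 0.0645]
ee_rot: [2.116, 2.316, 0.006]
wrist_force: [0.9, -0.1, 0.3]
finger_gap: 0.0005
clock: 16.03
tcp_pos: [0.6652, -0.1752, 0.0645]
ee_rot: [2.117, 2.316, 0.007]
wrist_force: [-1.9, 2.5, 4.2]
finger_gap: 0.0004
clock: 16.2
tcp_pos: [0.6652, -0.1753, 0.0645]
ee_rot: [2.117, 2.316, 0.007]
wrist_force: [-2.7, 3.4, 9.7]
finger_gap: 0.0006
```

```bash
python3 -m jog '[[0,0,0,0,0,0,1],[0,0,0,0,0,0,1],[0,0,0,0,0,0,1]]';  python3 -c "
from h import *
shot('side','pR.png');shot('scene','qR.png')
f=lambda n:cv2.imread('pics/'+n+'.png')
z=lambda i,a,b,c,d:cv2.resize(i[a:b,c:d],(400,300),interpolation=cv2.INTER_CUBIC)
cv2.imwrite('pics/cmp.png',np.vstack([np.hstack([z(f(n+s),*r) for s in 'LR']) for n,r in (('p',(190,265,220,320)),('q',(180,255,240,340)))]))"
```

```text
clock: 16.45
tcp_pos: [0.6652, -0.1753, 0.0645]
ee_rot: [2.117, 2.316, 0.007]
wrist_force: [-4.3, 2.8, 9.7]
finger_gap: 0.0001
```

View pics/cmp.png

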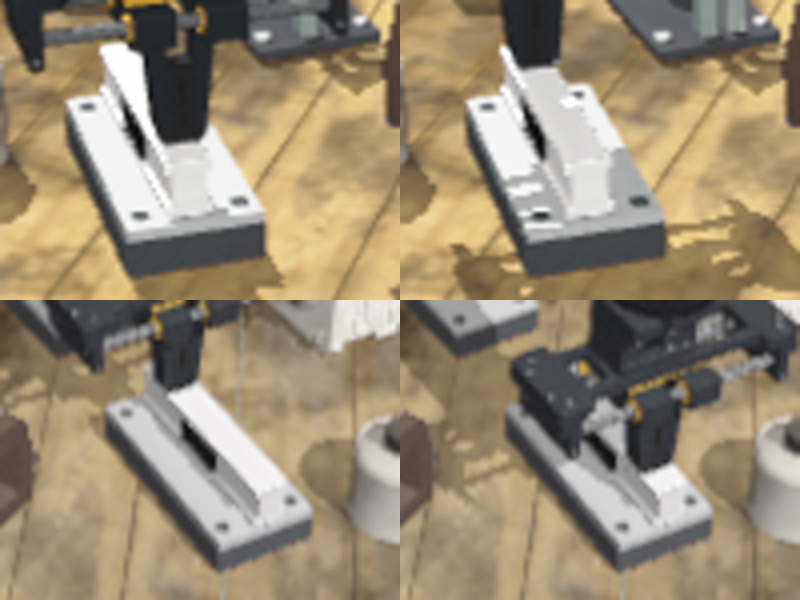

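Run:
```python
from h import *
f=lambda n:cv2.imread('pics/'+n+'.png')
c=cam('side'); q=cam('scene')
M=Rtool(.088,0); X=np.array([.662,-.1265,.03])
for tip in (-.036,0,.036):
    # end-face corners: left end seen from side cam ; right end from scene
    Q=R.from_rotvec(tip*M[:,1]).as_matrix() 
    T=lambda y,x,z:X+Q@(M[:,0]*y+M[:,1]*x-M[:,2]*z)
    print(tip,'side L end',[proj(c,T(.08,x,z)).round(1).tolist() for x,z in((-.013,0),(.013,0),(-.013,.034),(.013,.034))],'scene R end',[proj(q,T(-.08,x,z)).round(1).tolist() for x,z in((-.013,0),(-.013,.034))])
z=lambda i,a,b,c,d:cv2.resize(i[a:b,c:d],(400,300),interpolation=cv2.INTER_NEAREST)
cv2.imwrite('pics/cmp2.png',np.vstack([np.hstack([z(f(n+s),*r) for s in 'LR']) for n,r in (('p',(222,252,250,290)),('q',(220,250,285,325)))]))
for n,r in (('p',(236,247,262,275)),('p',(236,256,277,290)),('q',(230,243,296,310)),('q',(230,252,312,322))):
    a,b=[cv2.Canny(cv2.resize(f(n+s),None,fx=4,fy=4,interpolation=cv2.INTER_CUBIC),60,150).astype('float32') for s in 'LR']
    a,b=[cv2.GaussianBlur(x,(0,0),2) for x in(a,b)]
    y0,y1,x0,x1=[4*v for v in r]; m=cv2.matchTemplate(b[y0-20:y1+20,x0-12:x1+12],a[y0:y1,x0:x1],cv2.TM_CCOEFF_NORMED)
    _,v,_,l=cv2.minMaxLoc(m); print(n,r,'shift L->R px col,row',(l[0]-12)/4,(l[1]-20)/4,round(v,2))
```

```text
-0.036 side L end [[273.1, 243.1], [261.6, 244.9], [273.0, 229.6], [261.3, 231.4]] scene R end [[303.7, 236.5], [304.2, 227.3]]
0 side L end [[273.1, 242.0], [261.6, 243.8], [272.8, 228.2], [261.2, 229.9]] scene R end [[303.7, 237.3], [304.4, 228.3]]
0.036 side L end [[273.1, 240.8], [261.6, 242.6], [272.7, 226.7], [261.0, 228.5]] scene R end [[303.6, 238.0], [304.6, 229.4]]
p (236, 247, 262, 275) shift L->R px col,row -0.25 0.0 0.65
p (236, 256, 277, 290) shift L->R px col,row 0.0 0.0 0.58
q (230, 243, 296, 310) shift L->R px col,row 0.0 0.0 0.93
q (230, 252, 312, 322) shift L->R px col,row 0.0 0.0 0.99
```

View pics/cmp2.png

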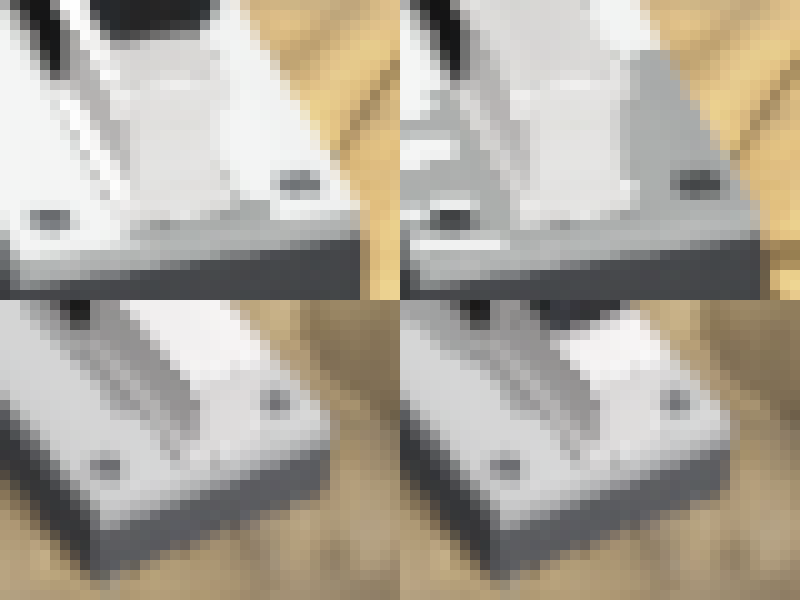

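```bash
python3 -m jog '[[0,0,0,0,0,-3,1],[0,0,0,0,0,-6,1],[0,0,0,0,0,-20,1],[0,0,0,0,0,-30,1],[0,0,0,0,0,-30,1],[0,0,0,0,0,-30,1],[0,0,0,0,0,0,1],[0,0,0,0,0,0,1],[0,0,0,0,0,0,1],[0,0,0,0,0,0,1]]'
python3 - <<'E'
from h import *
c,im=shot('scene','end.png'); b=cv2.imread('pics/qL.png')
r=nets.pinpoint('straightedge_mid','scene')[0]; rr,cc=r['position']; print(r['conf'],atz(c,cc,rr,.047).round(4))
c,_=shot('side','end2.png'); r=nets.pinpoint('straightedge_mid','side')[0]; rr,cc=r['position']; print(r['conf'],atz(c,cc,rr,.047).round(4))
z=lambda i:cv2.resize(i[130:250,220:380],(640,480),interpolation=cv2.INTER_CUBIC)
cv2.imwrite('pics/endc.png',z(im[:,:,::-1]))
E
```

```text
clock: 17.38
tcp_pos: [0.663, -0.1758, 0.1793]
ee_rot: [2.12, 2.317, 0.003]
wrist_force: [0.4, -0.2, -0.6]
finger_gap: 0.0002
0.66 [ 0.6618 -0.1234  0.047 ]
0.57 [ 0.6668 -0.1286  0.047 ]
```

View pics/endc.png

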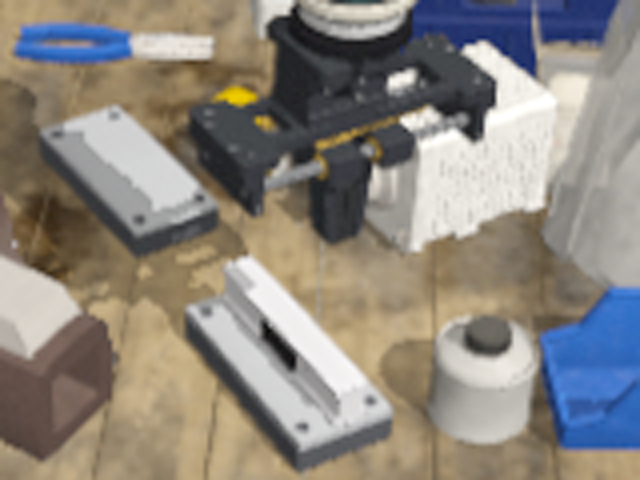

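The straightedge lies centred and untouched on the right-hand cover, with the gripper clear above it and the grease can in place, so I am handing in.

```bash
python3 -c "
from rig import ticket
print(ticket.job_done())"
```

```text
the job is handed in; nothing more can be done
None
```

The straightedge is lying released and level on the right-hand cover, which proved to be the true one, and I handed the job in at about 17.5 s. I took it from the sloping rest and laid it along that cover first. I pressed it with closed fingers about 52 mm left of the middle (up to about 18 N), then about 48 mm right (about 11 N). The other cover did not need testing.

**Rocking check:** the fingers met firm contact at almost the same height on both ends, 64.4 and 64.5 mm. The bar's ends moved no more than 0.25 pixel between the two presses in both fixed cameras, where rocking would have shifted them by about 1.5 to 2.5 pixels.

**Final check:** the two cameras put the bar's centre at (0.662, -0.123) and (0.667, -0.129), against a measured cover centre of (0.659, -0.127). The two views differ by 5 mm but are within tolerance. The wrist force was near zero and the gripper was clear. The grease can stood where it was. I never moved near the bearing or the tape measure, but did not re-measure any of the three.

**Limits:** the force reading has about 1 N of noise, too coarse to feel the tipping force directly. The verdict rests on the contact heights and the images.

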